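# Grip a stuck pigment pot in the ratchet bench clamp

## Task

The cap of the yellow pigment pot is stuck, so hold the pot for me: stand it upright on the white spot of the green bench clamp and let go of it, then pump the orange trigger against the green handle, squeeze after squeeze and without pushing the jaw by hand, until the black sprung nose presses the pot into the V jaw. Stop when the nose is pushed in about halfway (its red ring must stay well clear of the jaw, or the pot cracks), and finish while still squeezing the trigger, because the grip slackens as soon as it is let go. Leave the blue and the purple pot where they stand.

Things in the scene. Friction and masses are not known exactly. Their poses are not given: they have to be found in the camera images.
- pot_yellow: the pigment pot to be gripped: yellow body, blue screw cap, 49 mm across, 62 mm tall, loose, about 0.1 kg. Origin at the centre of its underside, z up
- pot_blue: bystander: pigment pot with dark blue body and white cap, 42 mm across, 53 mm tall, loose. Origin at the centre of its underside
- pot_purple: bystander: pigment pot with purple body and white cap, 41 mm across, 50 mm tall, loose. Origin at the centre of its underside
- clamp: green bench clamp screwed to the table; origin at the centre of the underside of its base plate (80 x 340 x 10 mm). Bar along its y axis, 34 mm up. -y end: fixed V jaw, 52 mm high, 56 mm wide, rubber V faces (22 mm to either side in x) open to +y. +y end: green handle and orange trigger, standing free above steel cheeks that reach 87 mm height
- spot (a point): centre of the white spot, 54 mm across, on the clamp's base plate (10 mm above the table) where the pot is set down; 94 mm from the clamp's origin toward -y of the clamp. A pot there has 6 mm to slide into the V. Axes as the clamp's
- seat (a point): point on the base plate under the axis of the pot when it is pressed fully into the V: 6 mm beyond the spot toward -y of the clamp
- nose_face (a point): centre of the front face (looks to -y of the clamp, toward the pot) of the sprung nose: black rubber disc, 24 mm across, on a stem that slides into the moving jaw, a dark block with its top at 48 mm height. It stands 20 to 45 mm off a pot on the spot at the start
- handle_outer (a point): point on the outer (+y) face of the fixed green handle, at 130 mm height, where one finger bears. The handle is an upright post, 22 mm wide (clamp x), 14 mm thick (y), its top at 150 mm height
- trigger_outer (a point): point on the outer (-y) face of the orange trigger, 53 mm above its hinge, at 130 mm height when released, where the other finger bears. Paddle 24 mm wide (x), 10 mm thick, 110 to 151 mm high. From handle_outer to this face: 49 mm released, 34 mm fully squeezed, so a gripper from above, closing along the clamp's y, spans both
- trigger (a joint): angle of the trigger: 0 released, 0.30 rad fully squeezed. Its top moves 16 mm toward the handle and springs back (2 to 3 N). The jaw is driven 3.7 mm per 0.1 rad by a spring pawl on 5 mm teeth: a full squeeze from full release gives 10 mm (the first one 6 to 11); on release the jaw stays (friction 2.5 N), the pawl clicks back. With the nose pressed a squeeze takes up to 12 N
- jaw_slide (a joint): travel of the moving jaw toward the V jaw (-y of the clamp), in m: starts between 0 and 0.02, at most 0.072. Only the trigger may move it
- nose (a joint): how far the nose is pushed into the moving jaw against its spring (0.9 N per mm), in m: 0 free, 0.006 half way, 0.012 at its stop. If the trigger is let go the jaw slips back until about 0.003 or less is left. Of the 14 mm of stem that show when free, the 4 mm next to the rubber disc are a red ring, the other 10 white
Mind the look-alikes: they are no part of the job. Several things look just like the pot_yellow: the one meant starts farthest to the robot's left.

How it is judged:
By the outcome, as a careful person would: the job done as asked, in the order asked, and still so for the second after the job is handed in, while the arm keeps its last pose, push and grip.
It also fails if it takes over 72 s, if anything falls off the work surface, if the arm or the gripper's body presses on something with over 40 N, if the wrist force passes 120 N, or if a joint passes its speed limit or range.

## Robot

A 6-joint arm with a two-finger parallel gripper is mounted at the origin on a cart in front of the work surface, level with it; the furniture and walls round the work are solid. World frame = base frame: x ahead of the robot, y to its left, z up, the work surface at z = 0. Lengths are in m, angles in rad, forces in N, time in s.
With the tool pointing down it reaches from about 0.35 to 0.775 m from the base axis. Payload 7.3 kg.
Tool frame: the origin (TCP) lies on the centre line of the jaws, within the pads' length; the fingertips stand 14 mm ahead of it and the grasp point (between the pads) lies 5 mm behind it; z points along the fingers, y is the direction in which the jaws open and shut (so a half turn about z gives the same grasp; the last joint's range is limited). The gripper opens to 92 mm and grips with 3 to 60 N. Pads are 19 mm wide; open, the fingers measure 130 mm over their backs; the gripper's body (75 mm by 190 mm) begins 47 mm behind the grasp point.
Start: joints at [1.157, 0.342, 1.524, -0, 1.275, -0.146], TCP at [0.139, 0.506, 0.241] pointing down, gripper open.
Joint ranges: [-2.53, 2.53], [-0.77, 2.02], [0.04, 2.7], [-1, 4.14], [0.28, 2.66], [-3.11, 3.11]. Speed limits (rad/s): [2.57, 2.57, 3.14, 3.14, 3.14, 3.14].

## Interface

Orientations are given as [roll, pitch, yaw] about the fixed x, y, z axes, in that order (R = Rz(yaw) Ry(pitch) Rx(roll)).
In Python, from cell import telemetry, cams, robot gives the robot as it stands.
- The arm moves only by the tool servo_tool, never from a script. Its argument "targets" is text: rows parted by semicolons, each of 4 numbers parted by spaces: the shift along the tool's x, y, z in mm, then the turn about the tool's z in rad. In form: x y z yaw; .... A call has 1 to 20 rows; each row shifts and turns the pose as measured when the row begins, along the tool's axes as they then stand; what a row does not reach is not made up. A row lasts 1/8 s, in which the tool goes at most 62.5 mm and 10.7 degrees, less where a joint would pass 70% of its speed; a pose out of reach is approached as far as the arm can. A call with a gripper value outside its range is refused whole. "hand" is the opening, from 0 (shut) to 1 (fully open), set as the call begins (left out, the last holds). The fingers move at their own pace and stop on an object; "squeeze" is the grip in N (left out, the last holds). Time passes only in rows, so rows that do not move let the fingers close. It gives the time, the measured TCP pose, the force and the opening at its end, in the units of the state.
- telemetry.observe(): the state, without advancing time (a new reading comes with each control period).
- cams.read_camera(name): name is "scene" or "side" or "wrist"; returns a dict with "color" (400x640x3 uint8, red, green, blue), "K" (3x3 intrinsics, pixels), "R" (3x3) and "t" (3): a world point X has camera coordinates R X + t. Camera axes: x right, y down, z forward; pixel columns grow to the right and rows downward; lengths in m; the calibration is good to about 2 mm. A picture is of the moment at which its call begins. There is no depth.
- robot.hand_in(): hands the job in, once; it reports no verdict.
Trained networks look in a picture, given as the dict that the camera call returned (one of the last four; its "shot" number tells which), for a name from the list of things; names that differ only in an ending like _2 or _b are one class to them, and where a whole thing is asked for, a point or a joint stands for the part that bears it (a point fixed in the world has none). Each returns a list of dicts, best first, with "score" (0 to 1); they miss things now and then, are a little off and sometimes report something else, mostly with a low value. They report only what shows in the picture. A call takes as long as a camera call. They do not tell look-alikes from the thing itself.
- cams.cut_out(picture, query): "region" (400x640 bool, what is visible of it) and "extent" ([centre column, centre row, width, height] in pixels, round what is visible of it).
The state is a dict: "time": time; "qpos": joint angles; "qvel": joint speeds; "joint_efforts": joint torques, N m; "tool_pos": TCP position; "tool_rot": TCP orientation; "contact_force": force on the tool from outside, world axes, zero at the start; "torque": the same for the moment, N m; "opening": finger opening in m.
Only numpy, scipy, OpenCV 4.12 (cv2) and the standard library are available. Lean on these libraries where they do the work, as an engineer would, in place of code of your own. Each camera call takes 0.05 s, during which the arm holds its last target.

## Working session

There is one attempt and no reset: what is moved stays moved. The work goes in short steps, Python scripts to look and compute and a tool call to move; the robot and the scene stay as the last step left them, time stands still between calls to the robot, and variables do not carry over. Pictures are saved under pics/ and viewed, and the job is handed in when it is done.

Besides the shell and the picture viewer there is one more tool, called after "Request:" as a command line: name --argument value ..., lists and objects as JSON in quotes. servo_tool: Moves the arm, as the interface text tells. Its arguments: {"type":"object","properties":{"targets":{"type":"string"},"hand":{"type":"number"},"squeeze":{"type":"number"}},"required":["targets"]}

```bash
ls; mkdir -p pics; cat > h.py <<'E'
import numpy as np, cv2
from cell import telemetry, cams, robot
def snap(n,name):
    p=cams.read_camera(n); cv2.imwrite(f'pics/{name}.png',p['color'][:,:,::-1]); return p
def ray(p,u,v):
    d=np.linalg.inv(p['K'])@[u,v,1.]; R=p['R']; return -R.T@p['t'], R.T@d
def atz(p,u,v,z):
    c,d=ray(p,u,v); return c+d*(z-c[2])/d[2]
def proj(p,X):
    c=p['K']@(p['R']@np.array(X,float)+p['t']); return c[:2]/c[2]
def tri(obs):
    A=np.zeros((3,3));b=np.zeros(3)
    for p,u,v in obs:
        c,d=ray(p,u,v); d=d/np.linalg.norm(d); M=np.eye(3)-np.outer(d,d); A+=M;b+=M@c
    return np.linalg.solve(A,b)
E
python3 - <<'E'
from h import *
print(telemetry.observe())
for n in ['scene','side','wrist']:
    p=snap(n,n+'0')
    for q in ['pot_yellow','clamp','pot_blue','pot_purple']:
        print(n,q,[(round(d['score'],2),np.round(d['extent'])) for d in cams.cut_out(p,q)])
    print(np.round(-p['R'].T@p['t'],3))
E
```

```text
pics
{'time': 0.0, 'qpos': array([ 1.15700716e+00,  3.42688009e-01,  1.52502714e+00, -3.54089543e-05,
        1.27538532e+00, -1.45993904e-01]), 'qvel': array([-7.39729906e-04, -1.47311626e-03,  3.03980971e-04, -4.63285101e-04,
        1.42649803e-03, -6.65755078e-05]), 'joint_efforts': array([ 8.16277807e-04, -4.31248891e+01, -2.44215167e+01,  7.18762167e-02,
        5.58859447e-02, -1.38344622e-04]), 'tool_pos': array([0.13874558, 0.50593136, 0.24005943]), 'tool_rot': array([-3.14009596e+00, -1.85850494e-04,  2.87380759e+00]), 'contact_force': array([1.06366346, 0.13167912, 0.11649201]), 'torque': array([ 0.01176206,  0.00955708, -0.02097726]), 'opening': 0.09173076511783325}
scene pot_yellow [(0.71, array([367., 178.,  14.,  20.])), (0.71, array([397., 182.,  13.,  16.])), (0.71, array([426., 171.,  12.,  18.])), (0.59, array([238., 243.,  59.,  29.]))]
scene clamp [(0.87, array([254., 236.,  90.,  51.]))]
scene pot_blue [(0.45, array([321., 202.,  13.,  22.])), (0.3, array([252., 238.,  94.,  48.]))]
scene pot_purple [(0.58, array([343., 192.,  13.,  16.]))]
[-0.414  0.446  1.49 ]
side pot_yellow [(0.83, array([346., 321.,  16.,  29.])), (0.73, array([355., 259.,  15.,  27.])), (0.67, array([339., 285.,  20.,  25.]))]
side clamp [(0.61, array([311., 172.,  34.,  67.]))]
side pot_blue [(0.47, array([334., 216.,  15.,  20.]))]
side pot_purple [(0.68, array([339., 236.,  10.,  24.]))]
[ 0.318 -1.203  0.843]
wrist pot_yellow []
wrist clamp []
wrist pot_blue []
wrist pot_purple []
[0.058 0.528 0.385]
```

```bash
python3 - <<'E'
import cv2
a=cv2.imread('pics/scene0.png');b=cv2.imread('pics/side0.png')
cv2.imwrite('pics/sc_crop.png',cv2.resize(a[130:290,190:450],(780,480),interpolation=cv2.INTER_CUBIC))
cv2.imwrite('pics/si_crop.png',cv2.resize(b[120:360,250:430],(450,600),interpolation=cv2.INTER_CUBIC))
E
```

```text
(no output)
```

View pics/scene0.png

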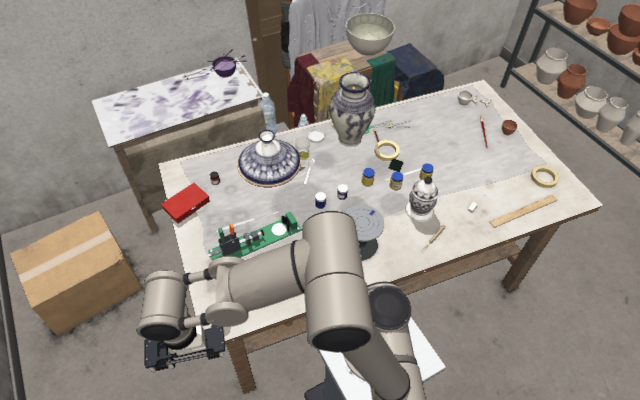

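View pics/sc_crop.png

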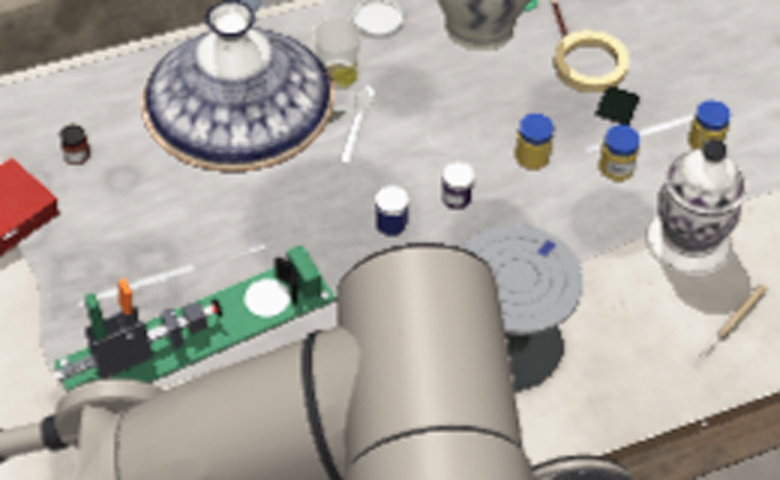

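View pics/si_crop.png

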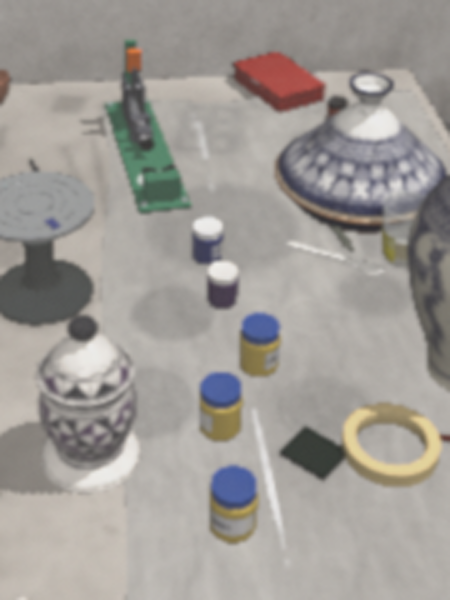

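View pics/wrist0.png

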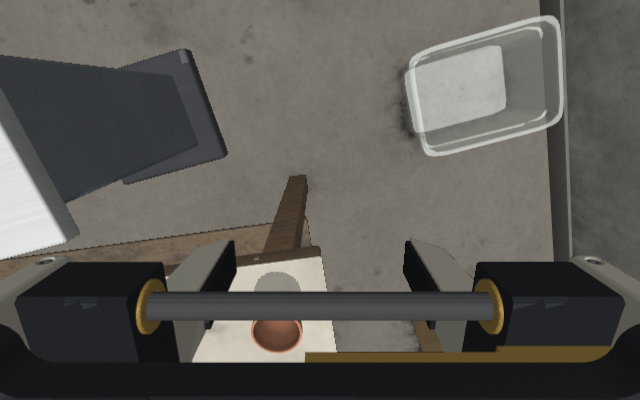

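```bash
python3 - <<'E'
from h import *
p=cams.read_camera('scene'); s=cams.read_camera('side')
for q in ['pot_yellow','pot_blue','pot_purple']:
  for n,P in (('scene',p),('side',s)):
    for d in cams.cut_out(P,q):
        e=d['extent']; h=.031 if q=='pot_yellow' else .026
        print(n,q,np.round(e),round(d['score'],2),np.round(atz(P,e[0],e[1],h),3))
# clamp pixels from crop (scale 3, origin 190,130)
def c(x,y): return 190+x/3,130+y/3
for nm,(x,y,z) in {'spot':(268,298,.01),'corner_near':(62,362,.01),'corner_end':(325,290,.01),'handletop':(93,300,.15),'trigtop':(125,287,.15),'vtop':(300,255,.052)}.items():
    print(nm,np.round(atz(p,*c(x,y),z),3))
for q in ['nose_face','trigger_outer','handle_outer','nose','jaw_slide','trigger','spot']:
  for n,P in (('scene',p),('side',s)):
    try: print(n,q,[(round(d['score'],2),np.round(d['extent'])) for d in cams.cut_out(P,q)])
    except Exception as e: print(q,e)
E
```

```text
scene pot_yellow [367. 176.  17.  18.] 0.74 [ 0.603 -0.344  0.031]
scene pot_yellow [394. 182.  15.  18.] 0.45 [ 0.525 -0.423  0.031]
side pot_yellow [341. 283.  22.  26.] 0.85 [ 0.535 -0.433  0.031]
side pot_yellow [355. 258.  17.  25.] 0.83 [ 0.599 -0.339  0.031]
side pot_yellow [346. 321.  18.  32.] 0.72 [ 0.515 -0.561  0.031]
side pot_yellow [340. 236.  12.  21.] 0.48 [ 0.582 -0.231  0.031]
scene pot_blue [320. 200.  11.  18.] 0.75 [ 0.585 -0.121  0.026]
scene pot_blue [341. 193.  14.  15.] 0.18 [ 0.579 -0.211  0.026]
side pot_blue [335. 217.  14.  17.] 0.56 [ 0.591 -0.121  0.026]
side pot_purple [339. 236.   9.  22.] 0.54 [ 0.581 -0.224  0.026]
spot [0.546 0.072 0.01 ]
corner_near [0.577 0.328 0.01 ]
corner_end [0.524 0.005 0.01 ]
handletop [0.544 0.28  0.15 ]
trigtop [0.544 0.242 0.15 ]
vtop [0.558 0.021 0.052]
scene nose_face []
side nose_face []
scene trigger_outer []
side trigger_outer [(0.6, array([302., 145.,  10.,   9.]))]
scene handle_outer [(0.94, array([256., 236.,  91.,  48.])), (0.6, array([321., 200.,  14.,  19.]))]
side handle_outer [(0.61, array([310., 174.,  35.,  67.]))]
scene nose []
side nose [(0.74, array([310., 172.,  31.,  70.]))]
scene jaw_slide [(0.69, array([239., 243.,  57.,  28.]))]
side jaw_slide [(0.54, array([306., 174.,   8.,  12.]))]
scene trigger []
side trigger [(0.43, array([307., 144.,   4.,   6.]))]
scene spot [(0.6, array([256., 234.,  89.,  47.]))]
side spot [(0.75, array([310., 172.,  31.,  70.]))]
```

```bash
cat >> h.py <<'E'
from scipy.spatial.transform import Rotation as Ro
def tool():
    o=telemetry.observe(); return np.array(o['tool_pos']),Ro.from_euler('xyz',o['tool_rot']).as_matrix(),o
E
python3 - <<'E'
from h import *
p=cams.read_camera('wrist'); t,R,o=tool()
print(R.T@(-p['R'].T@p['t']-t), R.T@p['R'].T, p['K'], o['time'])
for yaw in (0,np.pi):
  Rt=Ro.from_euler('xyz',[np.pi,0,yaw]).as_matrix()
  for T in [(0.55,0.25,0.125),(0.5,0.15,0.3),(0.6,-.34,.25)]:
    T=np.array(T); Rc=(Rt@R.T@p['R'].T).T; c=T+Rt@(R.T@(-p['R'].T@p['t']-t)); q=dict(K=p['K'],R=Rc,t=-Rc@c)
    print(yaw,T,[np.round(proj(q,X)) for X in [(.55,.07,.01),(.55,.13,.03),(.55,.26,.01),(.6,-.34,.062)]])
E
```

```text
[ 0.08380946 -0.00034171 -0.14439981] [[ 3.64443535e-04 -9.50185914e-01 -3.11683488e-01]
 [ 9.99999864e-01  4.62700869e-04 -2.41297229e-04]
 [ 3.73493449e-04 -3.11683358e-01  9.50185953e-01]] [[324.05376635   0.         319.39170097]
 [  0.         324.05376635 198.1339537 ]
 [  0.           0.           1.        ]] 1.9
0 [0.55  0.25  0.125] [array([534., 197.]), array([473., 205.]), array([308., 197.]), array([1242.,  148.])]
0 [0.5  0.15 0.3 ] [array([381., 119.]), array([336., 120.]), array([236., 119.]), array([763.,  77.])]
0 [ 0.6  -0.34  0.25] [array([ -7., 204.]), array([-73., 209.]), array([-158.,  204.]), array([320., 175.])]
3.141592653589793 [0.55  0.25  0.125] [array([106., 197.]), array([167., 204.]), array([332., 197.]), array([-480.,  283.])]
3.141592653589793 [0.5  0.15 0.3 ] [array([263., 192.]), array([305., 197.]), array([398., 192.]), array([-58., 241.])]
3.141592653589793 [ 0.6  -0.34  0.25] [array([673., 123.]), array([747., 124.]), array([837., 123.]), array([320., 175.])]
```

Request:
servo_tool --targets "-41 -24 -6 0;-41 -24 -6 0;-41 -24 -6 0;-41 -24 -6 0;-41 -24 -6 0;-41 -24 -6 0;-41 -24 -6 0;-41 -24 -6 0;-41 -24 -6 0;-41 -24 -6 0;0 0 0 -0.135;0 0 0 -0.135;0 0 0 0" --hand 1 --squeeze 15

```text
time: 3.52
tool_pos: [0.4823, 0.1552, 0.3029]
tool_rot: [3.14, 0.003, -3.132]
contact_force: [-0.0, 0.6, 0.3]
opening: 0.092
```

```bash
python3 - <<'E'
from h import *
p=snap('wrist','w1')
for q in ['clamp','nose_face','trigger','jaw_slide','handle_outer','spot']:
    print(q,[(round(d['score'],2),np.round(d['extent'])) for d in cams.cut_out(p,q)])
np.savez('w1.npz',**{k:p[k] for k in('K','R','t')})
E
```

```text
clamp [(0.83, array([335., 214., 251.,  78.]))]
nose_face [(0.52, array([316., 208.,  16.,  20.]))]
trigger [(0.64, array([404., 236.,   9.,  40.]))]
jaw_slide [(0.56, array([385., 210., 154.,  27.]))]
handle_outer [(0.61, array([338., 213., 254.,  81.]))]
spot [(0.9, array([337., 213., 253.,  84.]))]
```

View pics/w1.png

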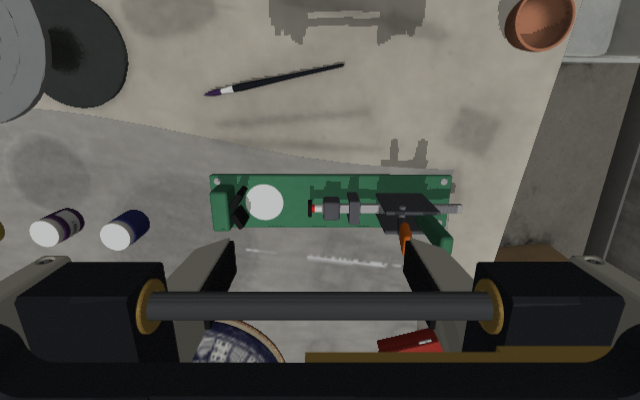

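```bash
python3 - <<'E'
from h import *
im=cv2.imread('pics/w1.png'); p=dict(np.load('w1.npz'))
hsv=cv2.cvtColor(im,cv2.COLOR_BGR2HSV)
m=cv2.inRange(hsv,(0,0,190),(180,40,255)); m[:,:235]=0; m[:,290:]=0; m[:178]=0; m[230:]=0
n,l,st,ce=cv2.connectedComponentsWithStats(m); i=1+np.argmax(st[1:,4]); print(st[i],ce[i])
s=atz(p,*ce[i],.01); print('spot',s)
g=cv2.inRange(hsv,(60,90,40),(90,255,255))
edge=[]
for u in range(222,445,6):
    c=np.where(g[165:190,u])[0]
    if len(c): edge.append((u,165+c[0]))
P=np.array([atz(p,u,v-.5,.01)[:2] for u,v in edge]); f=np.polyfit(P[:,1],P[:,0],1); print('edge dx/dy',f, P[[0,-1]])
c=np.where(g[200])[0];print(c.min(),c.max())
for u,v,z in [(210,175,.01),(452,175,.01),(445,250,.15),(440,232,.15),(405,253,.15),(405,222,.15),(309,208,.034)]: print(u,v,np.round(atz(p,u,v,z),4))
cv2.imwrite('pics/w1c.png',cv2.resize(im[160:260,200:470],(800,296),interpolation=cv2.INTER_CUBIC))
E
```

```text
[247 185  35  34 475] [264.32210526 201.18315789]
spot [0.54814224 0.07700771 0.01      ]
edge dx/dy [-0.0091477   0.50973065] [[0.50954719 0.02005523]
 [0.50672975 0.32805054]]
210 448
210 175 [0.5104 0.0034 0.01  ]
452 175 [0.5073 0.3393 0.01  ]
445 250 [0.551  0.2835 0.15  ]
440 232 [0.531  0.2759 0.15  ]
405 253 [0.5548 0.243  0.15  ]
405 222 [0.5205 0.2398 0.15  ]
309 208 [0.5491 0.1414 0.034 ]
```

View pics/w1c.png

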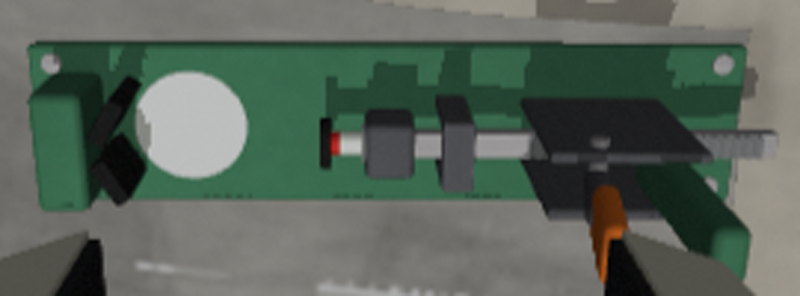

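Request:
servo_tool --targets "-12 -50 5 0;-12 -50 5 0;-12 -50 5 0;-12 -50 5 0;-12 -50 5 0;-12 -50 5 0;-12 -50 5 0;-12 -50 5 0;-12 -50 5 0;-10 -40 5 0;0 0 0 0"

```text
time: 5.25
tool_pos: [0.6096, -0.3461, 0.2498]
tool_rot: [3.138, 0.006, -3.132]
contact_force: [0.4, -0.4, -0.0]
opening: 0.0921
```

```bash
python3 - <<'E'
from h import *
p=snap('wrist','w2'); t,R,o=tool(); print(t,o['tool_rot'],o['time'])
for q in ['pot_yellow','pot_purple','pot_blue']:
    for d in cams.cut_out(p,q):
        e=d['extent']; print(q,round(d['score'],2),np.round(e),np.round(atz(p,e[0],e[1],.04),3))
im=cv2.imread('pics/w2.png');hsv=cv2.cvtColor(im,cv2.COLOR_BGR2HSV)
m=cv2.inRange(hsv,(105,150,60),(125,255,255)); n,l,st,ce=cv2.connectedComponentsWithStats(m)
for i in range(1,n):
    if st[i,4]>150: print('cap',st[i],ce[i],atz(p,*ce[i],.056))
E
```

```text
[ 0.60965421 -0.34455062  0.25037311] [ 3.1374879   0.00633712 -3.13092356] 5.3
pot_yellow 0.95 [243.  92.  58.  53.] [ 0.528 -0.426  0.04 ]
pot_yellow 0.95 [110.  74.  80.  56.] [ 0.512 -0.56   0.04 ]
pot_yellow 0.69 [326. 160.  45.  51.] [ 0.598 -0.338  0.04 ]
pot_purple 0.58 [436. 145.  54.  40.] [ 0.581 -0.219  0.04 ]
pot_purple 0.56 [623. 115.  33.  73.] [ 0.547 -0.024  0.04 ]
pot_blue 0.9 [524. 150.  66.  47.] [ 0.585 -0.122  0.04 ]
cap [  71   44   50   51 1895] [95.4237467  68.81477573] [ 0.50767756 -0.56381698  0.056     ]
cap [ 213   68   48   48 1741] [236.63354394  91.66858128] [ 0.52737536 -0.42884383  0.056     ]
cap [ 305  141   43   43 1407] [325.94527363 161.960199  ] [ 0.59724804 -0.33936555  0.056     ]
```

View pics/w2.png

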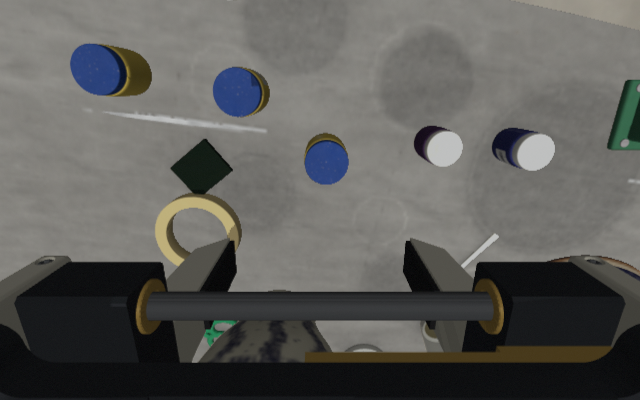

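```bash
python3 - <<'E'
from h import *
p=snap('scene','sc2'); 
print(atz(p,352,142,0),atz(p,332,115,.1),atz(p,330,125,.05))
im=cv2.imread('pics/sc2.png'); cv2.imwrite('pics/sc2c.png',cv2.resize(im[60:240,290:450],(640,600)))
w=cv2.imread('pics/w2.png'); cv2.imwrite('pics/w2c.png',cv2.resize(w[120:200,280:380],(500,400)))
E
```

```text
[ 0.8196477  -0.40498948  0.        ] [ 0.91501649 -0.35538951  0.1       ] [ 0.91112125 -0.34518563  0.05      ]
```

View pics/sc2c.png

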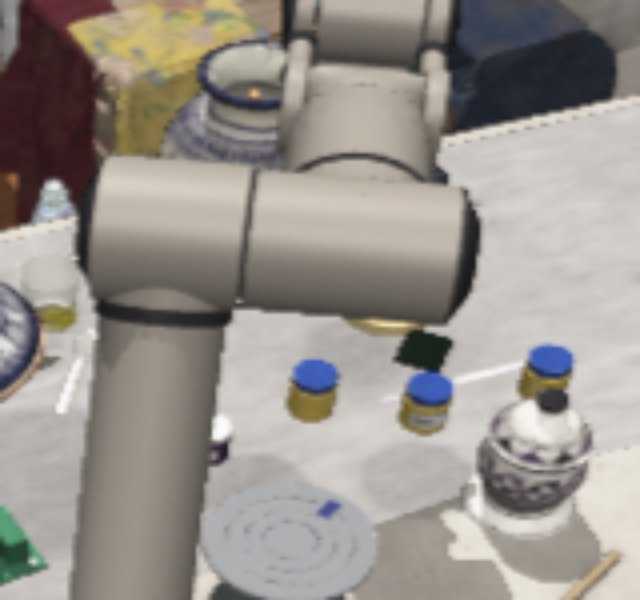

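View pics/w2c.png

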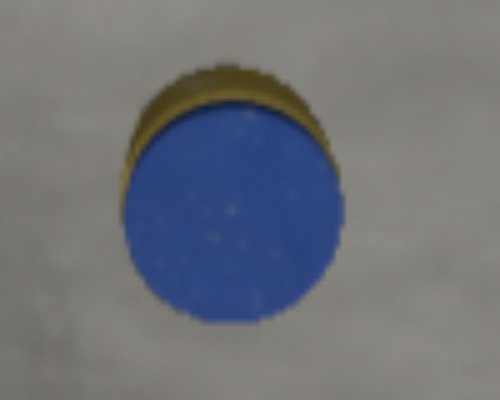

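Request:
servo_tool --targets "0 0 0 0.175;0 0 0 0.175;0 0 0 0.175;0 0 0 0.175;0 0 0 0.175;0 0 0 0.175;0 0 0 0.175;0 0 0 0.175;0 0 0 0.175;0 0 0 0"

```text
time: 6.75
tool_pos: [0.6127, -0.3278, 0.2626]
tool_rot: [3.125, 0.001, 1.546]
contact_force: [0.3, -0.3, 0.2]
opening: 0.092
```

Request:
servo_tool --targets "-2 -4 33 0;-2 -4 33 0;-2 -4 33 0;-2 -4 33 0;-2 -3 28 0;0 0 0 0.025"

```text
time: 7.5
tool_pos: [0.598, -0.3341, 0.1026]
tool_rot: [3.119, 0.005, 1.551]
contact_force: [-0.3, 0.2, -0.8]
opening: 0.0916
```

```bash
python3 - <<'E'
from h import *
p=snap('wrist','w3'); t,R,o=tool(); print(t,o['tool_rot'],o['time'])
im=cv2.imread('pics/w3.png');hsv=cv2.cvtColor(im,cv2.COLOR_BGR2HSV)
m=cv2.inRange(hsv,(105,150,60),(125,255,255)); n,l,st,ce=cv2.connectedComponentsWithStats(m)
for i in range(1,n):
    if st[i,4]>150:
        X=atz(p,*ce[i],.062); print('cap',st[i],ce[i],X,R.T@(X-[0,0,.027]-t))
E
```

```text
[ 0.59903284 -0.334589    0.10445039] [3.11597432 0.00640304 1.54884888] 7.55
cap [ 280  208   71   66 3644] [315.00713502 240.11909989] [ 0.5971922  -0.33838459  0.062     ] [-0.0033903  -0.00353592  0.06940573]
cap [ 193  331   61   32 1521] [223.45890861 348.40631164] [ 0.53070868 -0.42041688  0.062     ] [-0.08686015 -0.06819565  0.06828353]
```

View pics/w3.png

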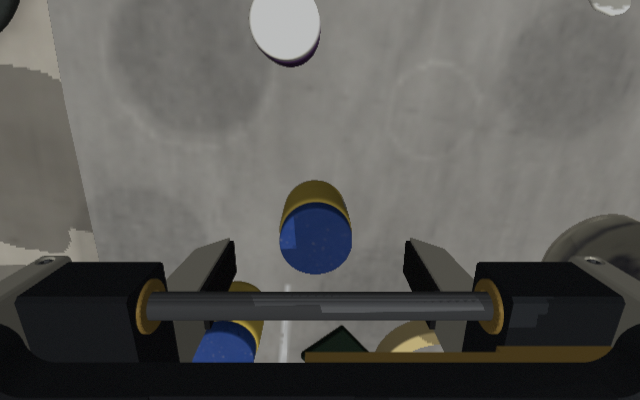

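Request:
servo_tool --targets "-1.5 -1.5 30 0;-1 -1 25 0;-1 -1 14 0;0 0 0 0"

```text
time: 8.05
tool_pos: [0.6022, -0.3402, 0.0428]
tool_rot: [3.104, 0.014, 1.555]
contact_force: [-0.3, -0.3, 0.5]
opening: 0.0917
```

Request:
servo_tool --targets "0 -5 5 0;0 0 0 0"

```text
time: 8.3
tool_pos: [0.5982, -0.3408, 0.0399]
tool_rot: [3.101, 0.017, 1.555]
contact_force: [-0.1, 0.4, -0.2]
opening: 0.0919
```

Request:
servo_tool --targets "0 0 0 0;0 0 0 0;0 0 0 0;0 0 0 0" --hand 0.3 --squeeze 15

```text
time: 8.8
tool_pos: [0.5989, -0.3412, 0.0414]
tool_rot: [3.099, 0.018, 1.555]
contact_force: [-0.3, -0.3, -0.1]
opening: 0.0563
```

Request:
servo_tool --targets "0 0 0 0;0 0 0 0"

```text
time: 9.05
tool_pos: [0.5987, -0.3412, 0.0413]
tool_rot: [3.1, 0.018, 1.555]
contact_force: [-0.1, -0.2, 0.7]
opening: 0.048
```

Request:
servo_tool --targets "0 0 -20 0;0 0 -40 0;0 0 -40 0;0 0 -30 0;20 -3 0 0;40 -5 0 0;45 -5 0 0;45 -5 0 0;45 -5 0 0;45 -5 0 0;45 -5 0 0;45 -5 0 0;30 -4 0 0;0 0 0 0"

```text
time: 10.8
tool_pos: [0.5576, 0.0317, 0.1842]
tool_rot: [3.08, 0.024, 1.553]
contact_force: [1.1, -1.0, -1.4]
opening: 0.0477
```

```bash
python3 - <<'E'
from h import *
p=snap('wrist','w4'); t,R,o=tool(); print(t,o['tool_rot'],o['time'],o['opening'],R.T)
print(proj(p,(.5493,.077,.01)))
snap('side','s4');q=snap('scene','sc4')
E
```

```text
[0.55797409 0.03059625 0.18431415] [3.07917451 0.02410019 1.5520212 ] 10.85 0.04807707726756398 [[ 0.01876857  0.99953341 -0.02409786]
 [ 0.99790494 -0.01723456  0.0623595 ]
 [ 0.06191509 -0.02521777 -0.99776279]]
[297.64107716 130.09678139]
```

View pics/w4.png

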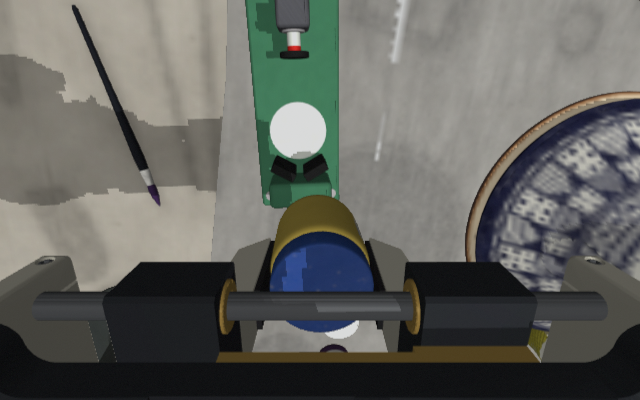

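View pics/s4.png

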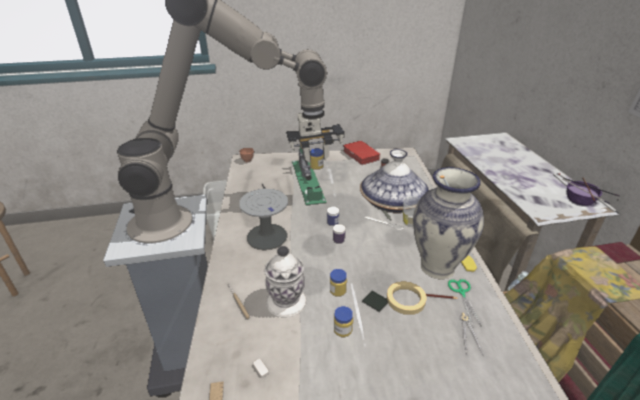

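Request:
servo_tool --targets "24 -6 0 0;22 -5 0 0;0 0 0 0;1 -3 35 0;1 -3 40 0;1 -3 20 0;0 0 0 0"

```text
time: 11.82
tool_pos: [0.5494, 0.0671, 0.0869]
tool_rot: [3.073, 0.025, 1.537]
contact_force: [-1.8, 5.9, 1.9]
opening: 0.0479
```

```bash
python3 - <<'E'
from h import *
p=snap('wrist','w5'); t,R,o=tool(); print(t,o['tool_rot'],o['time'],o['opening'],R.T)
E
```

```text
[0.54954722 0.06693657 0.08726885] [3.07255513 0.0251193  1.53730124] 11.875 0.047601484338065804 [[ 0.03347826  0.9991238  -0.02511665]
 [ 0.99711631 -0.03167741  0.06896094]
 [ 0.06810488 -0.02735292 -0.99730313]]
```

View pics/w5.png

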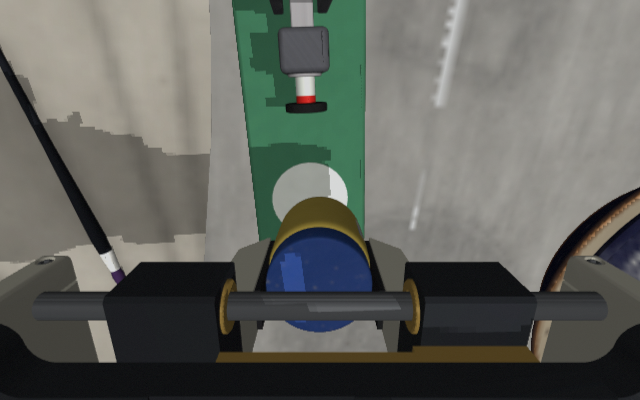

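Request:
servo_tool --targets "12 0 -8 0;4 0 0 0;0 0 0 0"

```text
time: 12.25
tool_pos: [0.5509, 0.0819, 0.0964]
tool_rot: [3.07, 0.026, 1.535]
contact_force: [0.8, 0.2, -1.6]
opening: 0.0479
```

```bash
python3 - <<'E'
from h import *
p=snap('wrist','w6'); t,R,o=tool(); print(t,o['tool_rot'],o['time'],o['opening'],o['contact_force'])
print(R.T@(np.array([.5465,.078,.054])-t))
snap('side','s6')
im=cv2.imread('pics/s6.png'); cv2.imwrite('pics/s6c.png',cv2.resize(im[110:220,260:370],(600,600)))
E
```

```text
[0.55102914 0.08179151 0.09653036] [3.06990323 0.02623504 1.53536285] 12.3 0.04809921829142166 [-0.30067538  0.38256757 -1.68872094]
[-0.00283257 -0.00743344  0.04219527]
```

View pics/w6.png

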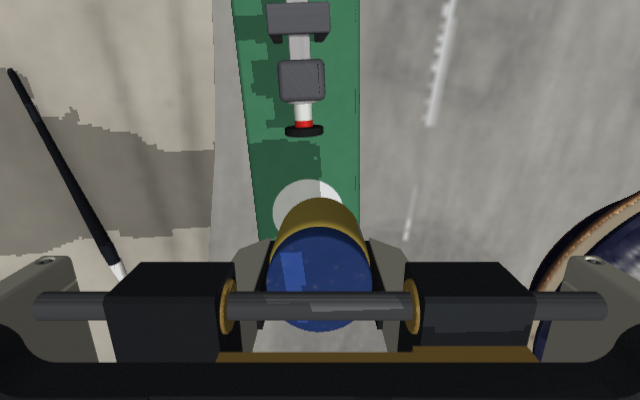

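View pics/s6c.png

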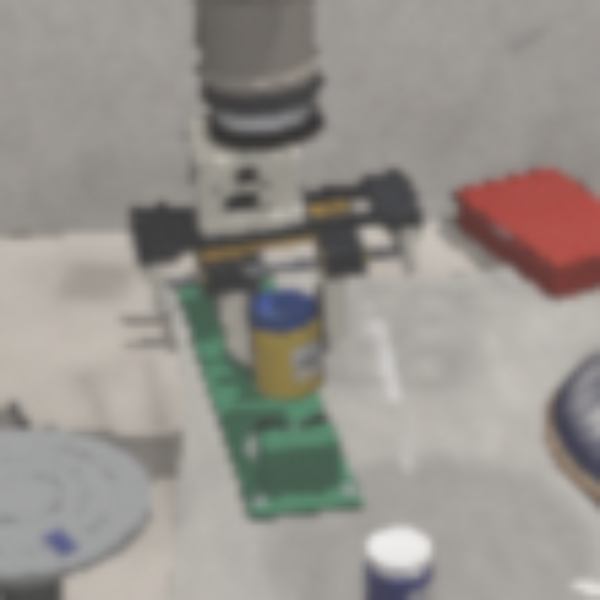

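Request:
servo_tool --targets "-1 -4 20 0;0 -2 15 0;0 -1 5 0;0 0 0 0"

```text
time: 12.85
tool_pos: [0.5472, 0.0794, 0.0551]
tool_rot: [3.069, 0.026, 1.535]
contact_force: [0.0, 0.7, -1.2]
opening: 0.0476
```

```bash
python3 - <<'E'
from h import *
p=snap('wrist','w7'); t,R,o=tool(); print(t,o['tool_rot'],o['time'],o['opening'],o['contact_force'])
snap('side','s7')
im=cv2.imread('pics/s7.png'); cv2.imwrite('pics/s7c.png',cv2.resize(im[110:220,260:370],(600,600)))
E
```

```text
[0.54735279 0.07938843 0.0553506 ] [3.06866426 0.0264722  1.53521011] 12.9 0.04775782240189989 [ 0.90094274  0.0088025  -0.8621373 ]
```

View pics/w7.png

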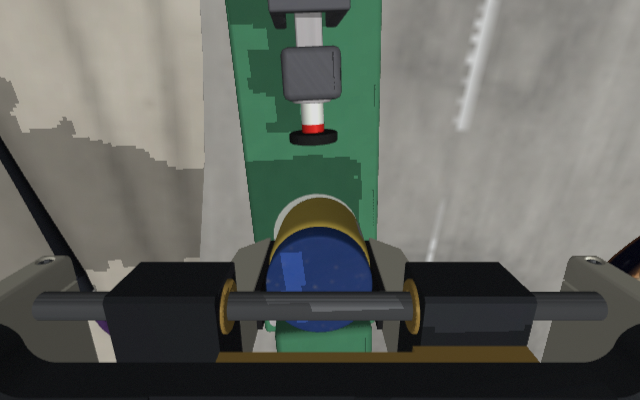

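View pics/s7c.png

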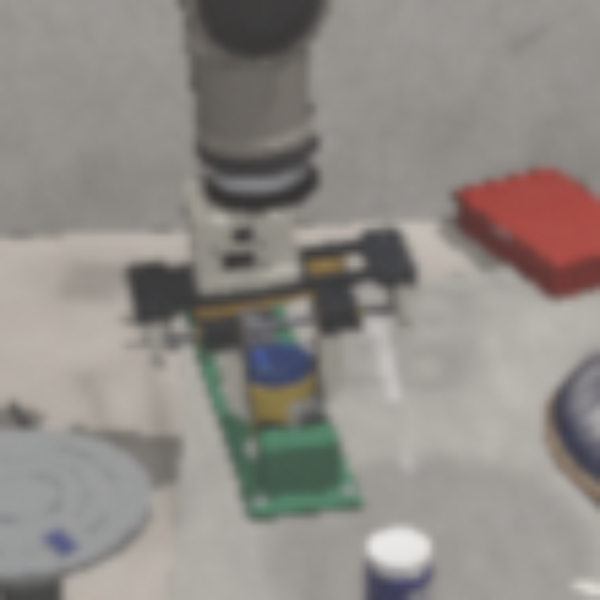

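Request:
servo_tool --targets "0 0 3 0;0 0 2 0"

```text
time: 13.2
tool_pos: [0.5486, 0.0793, 0.0514]
tool_rot: [3.066, 0.026, 1.535]
contact_force: [-2.8, -1.9, 6.9]
opening: 0.0479
```

Request:
servo_tool --targets "0 0 0 0;0 0 0 0;0 0 0 0;0 0 0 0" --hand 0.8

```text
time: 13.7
tool_pos: [0.5493, 0.0793, 0.052]
tool_rot: [3.064, 0.026, 1.535]
contact_force: [1.3, 0.6, -0.2]
opening: 0.0729
```

Request:
servo_tool --targets "0 0 -15 0;0 0 -30 0;0 0 -40 0;0 0 -40 0;0 0 -20 0" --hand 0.9

```text
time: 14.32
tool_pos: [0.5371, 0.0838, 0.2035]
tool_rot: [3.065, 0.026, 1.535]
contact_force: [0.1, 0.4, -0.6]
opening: 0.0826
```

```bash
python3 - <<'E'
from h import *
p=snap('wrist','w8'); t,R,o=tool(); print(t,o['tool_rot'],o['time'],o['opening'],o['contact_force'])
snap('side','s8')
im=cv2.imread('pics/s8.png'); cv2.imwrite('pics/s8c.png',cv2.resize(im[110:220,260:370],(600,600)))
im=cv2.imread('pics/w8.png');hsv=cv2.cvtColor(im,cv2.COLOR_BGR2HSV)
m=cv2.inRange(hsv,(105,150,60),(125,255,255)); n,l,st,ce=cv2.connectedComponentsWithStats(m)
for i in range(1,n):
    if st[i,4]>150:
        print('cap',st[i],ce[i],atz(p,*ce[i],.072))
E
```

```text
[0.53801075 0.08390303 0.2057813 ] [3.06161663 0.0257843  1.53532349] 14.375 0.08227766871488099 [0.76442829 0.04961135 2.79094927]
cap [ 299  166   51   51 1993] [323.755143   190.64124436] [0.55208006 0.08038489 0.072     ]
```

View pics/w8.png

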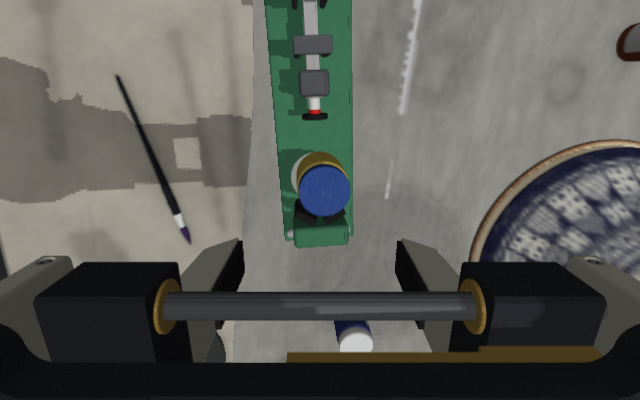

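View pics/s8c.png

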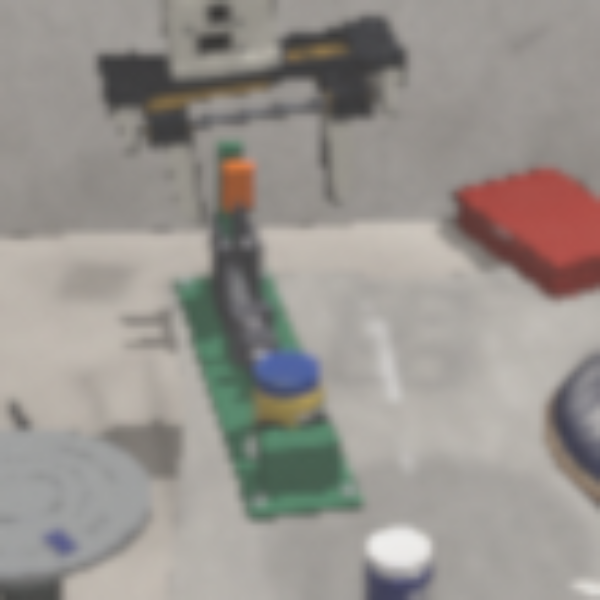

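Request:
servo_tool --targets "30 -4 -15 0;40 -5 -20 0;40 -5 -20 0;0 0 0 -0.18;0 0 0 -0.18;0 0 0 -0.18;0 0 0 -0.18;0 0 0 -0.18;0 0 0 -0.18;0 0 0 -0.18;0 0 0 -0.18;0 0 0 -0.17;0 0 0 0"

```text
time: 16.05
tool_pos: [0.5175, 0.1982, 0.2447]
tool_rot: [-3.106, 0.057, -3.085]
contact_force: [0.3, 1.3, 0.3]
opening: 0.0823
```

```bash
python3 - <<'E'
from h import *
p=snap('wrist','w9'); t,R,o=tool(); print(t,o['tool_rot'],o['time'],o['opening'],o['contact_force'])
np.savez('w9.npz',**{k:p[k] for k in('K','R','t')})
im=cv2.imread('pics/w9.png'); 
for q in ['trigger','nose_face']: print(q,[(round(d['score'],2),np.round(d['extent'])) for d in cams.cut_out(p,q)])
E
```

```text
[0.51744593 0.19814819 0.24470756] [-3.10580372  0.0566445  -3.08677115] 16.1 0.08248166372070939 [-1.2939437  -0.03426162 -0.13896848]
trigger [(0.58, array([380., 225.,  15.,  55.]))]
nose_face [(0.5, array([284., 184.,  19.,  21.]))]
```

View pics/w9.png

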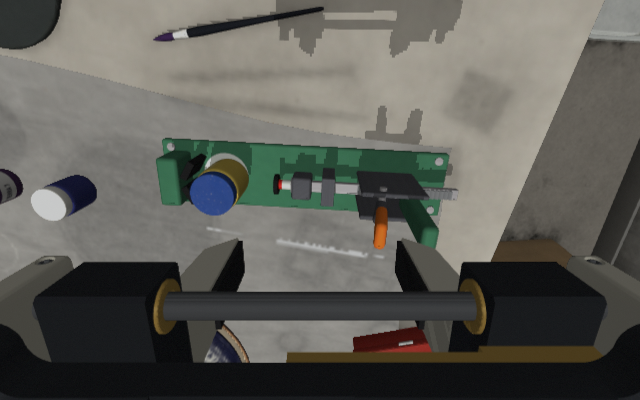

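```bash
python3 - <<'E'
from h import *
p=dict(np.load('w9.npz')); im=cv2.imread('pics/w9.png')
O=np.array([.5485,.171,0]); 
hsv=cv2.cvtColor(im,cv2.COLOR_BGR2HSV)
c=im.copy()
m=cv2.inRange(hsv,(5,150,100),(18,255,255)); m[:150]=0;m[260:]=0;m[:,:350]=0;m[:,400:]=0; v,u=np.where(m);print('orange',u.min(),u.max(),v.min(),v.max())
# predicted boxes: handle 22x14, outer face at unknown y offset h
def box(yo,yi,hw,z):
    return [proj(p,(O[0]+sx*hw-.009*(y-O[1]),y,z)) for sx,y in((-1,yo),(1,yo),(1,yi),(-1,yi))]
s=5;crop=cv2.resize(im[190:270,350:460],None,fx=s,fy=s,interpolation=cv2.INTER_CUBIC)
for yo in (.285,):
    for (a,b,hw,z,col) in ((yo,yo-.014,.011,.15,(255,0,255)),(yo-.049,yo-.039,.012,.151,(255,255,0))):
        q=((np.array(box(a,b,hw,z))-[350,190]+.5)*s).astype(int); cv2.polylines(crop,[q],True,col,1)
cv2.imwrite('pics/w9c.png',crop)
E
```

```text
orange 374 386 213 248
```

View pics/w9c.png

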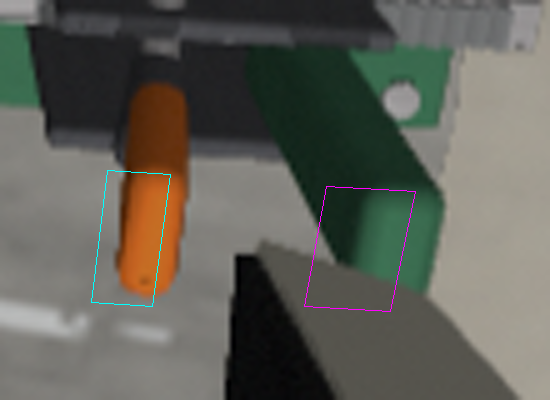

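```bash
cat >> h.py <<'E'
def to(x,y,z):
    t,R,o=tool(); print(np.round(t,4),np.round(o['tool_rot'],3),o['time'],'z_t',np.round(R[:,2],3),'delta mm',np.round(1000*R.T@(np.array([x,y,z])-t),1))
E
python3 - <<'E'
from h import *
to(.5475,.272,.24); to(.5475,.272,.126)
E
```

```text
[0.5177 0.1982 0.2451] [-3.106  0.058 -3.087] 16.2 z_t [ 0.059 -0.032 -0.998] delta mm [-33.5  72.2   4.5]
[0.5177 0.1982 0.2451] [-3.106  0.058 -3.087] 16.2 z_t [ 0.059 -0.032 -0.998] delta mm [-26.9  76.3 118.2]
```

Request:
servo_tool --targets "-17 36 3 0;-16 36 3 0.046;0 0 0 0" --hand 0.95

```text
time: 16.58
tool_pos: [0.5482, 0.2729, 0.2382]
tool_rot: [-3.109, 0.06, 3.14]
contact_force: [-0.8, -0.1, -0.0]
opening: 0.0872
```

```bash
python3 - <<'E'
from h import *
to(.5475,.272,.126)
E
```

```text
[0.5482 0.2729 0.2382] [-3.109  0.06   3.14 ] 16.575 z_t [ 0.06  -0.033 -0.998] delta mm [  7.3   2.8 111.9]
```

Request:
servo_tool --targets "3 1 35 0;2 1 30 0;0 0 0 0"

```text
time: 16.95
tool_pos: [0.5466, 0.2713, 0.172]
tool_rot: [-3.108, 0.06, 3.137]
contact_force: [0.0, -0.4, 0.9]
opening: 0.0873
```

```bash
python3 - <<'E'
from h import *
p=snap('wrist','w10'); to(.5475,.272,.126)
q=cams.read_camera('side'); cv2.imwrite('pics/s10c.png',cv2.resize(q['color'][90:190,260:360,::-1],(600,600)))
E
```

```text
[0.5475 0.2716 0.1737] [-3.109  0.063  3.137] 17.0 z_t [ 0.063 -0.032 -0.997] delta mm [ 3.1  1.9 47.5]
```

View pics/w10.png

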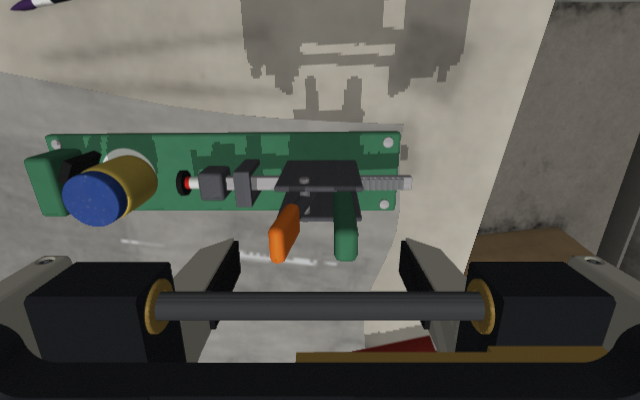

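View pics/s10c.png

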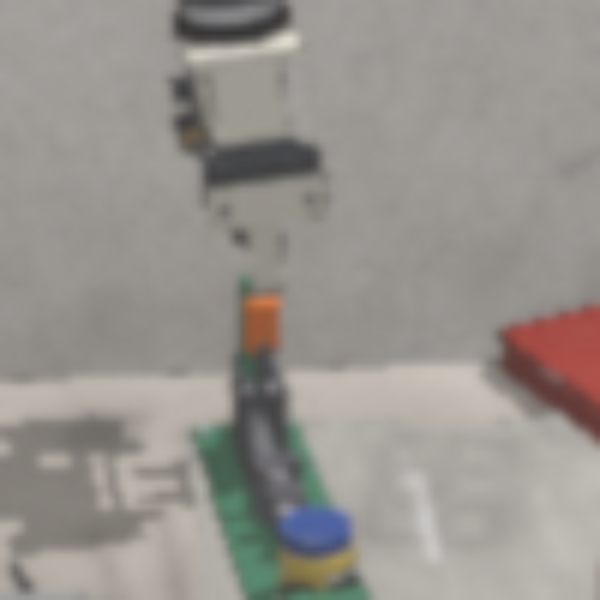

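```bash
python3 - <<'E'
from h import *
p=cams.read_camera('wrist')
for u,v in [(357,252),(335,252),(270,255),(281,255)]: print(u,atz(p,u,v,.15))
to(.5475,.272,.126)
E
```

```text
357 [0.55434353 0.29230054 0.15      ]
335 [0.55451397 0.27955597 0.15      ]
270 [0.5570616  0.24140188 0.15      ]
281 [0.55697211 0.2479025  0.15      ]
[0.5487 0.2723 0.1755] [-3.111  0.067  3.138] 17.1 z_t [ 0.067 -0.031 -0.997] delta mm [ 4.5  1.2 49.3]
```

Request:
servo_tool --targets "2 1 25 0;2 1 25 0;0 0 0 0"

```text
time: 17.48
tool_pos: [0.551, 0.2732, 0.1302]
tool_rot: [-3.114, 0.076, 3.136]
contact_force: [0.1, -0.6, 0.1]
opening: 0.0871
```

```bash
python3 - <<'E'
from h import *
p=snap('wrist','w11'); to(.5475,.273,.126);print(telemetry.observe()['contact_force'])
for u,v in [(357,252),(335,252),(270,255),(281,255)]: pass
E
```

```text
[0.5519 0.2735 0.1317] [-3.115  0.079  3.136] 17.525 z_t [ 0.079 -0.027 -0.997] delta mm [ 4.8 -0.4  5.3]
[0.9633793  0.84246431 1.02125271]
```

View pics/w11.png

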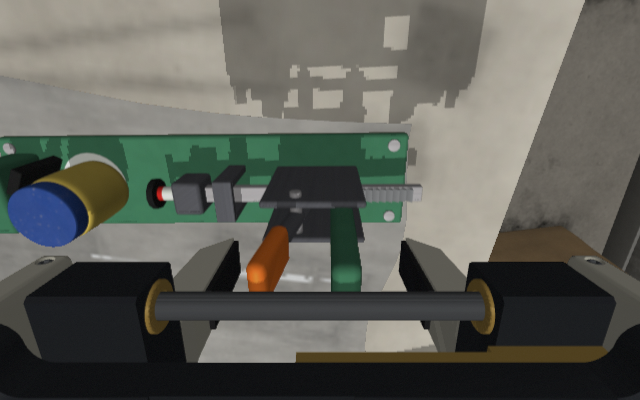

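Request:
servo_tool --targets "4 0 5 0;0 0 1 0;0 0 0 0;0 0 0 0;0 0 0 0;0 0 0 0" --hand 0.36 --squeeze 20

```text
time: 18.27
tool_pos: [0.55, 0.2752, 0.1297]
tool_rot: [-3.12, 0.086, 3.135]
contact_force: [1.8, 11.5, -2.0]
opening: 0.0344
```

```bash
python3 - <<'E'
from h import *
p=snap('wrist','w12'); to(.5475,.273,.126)
E
```

```text
[0.5499 0.2753 0.1297] [-3.12   0.086  3.136] 18.325 z_t [ 0.085 -0.022 -0.996] delta mm [ 2.7 -2.3  3.5]
```

View pics/w12.png

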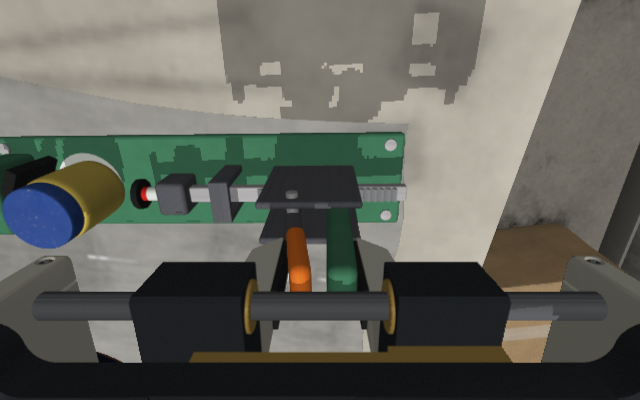

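Request:
servo_tool --targets "1 -1 1 0;1 -1 1 0;0 0 1 0;0 0 0 0;0 0 0 0" --hand 0.8

```text
time: 18.95
tool_pos: [0.5482, 0.2735, 0.1258]
tool_rot: [-3.121, 0.086, 3.136]
contact_force: [0.1, -0.5, -0.4]
opening: 0.0726
```

Request:
servo_tool --targets "1 0 1 0;0 0 1 0;0 0 0 0;0 0 1 0;0 0 0 0" --hand 0.36

```text
time: 19.58
tool_pos: [0.5476, 0.2749, 0.1234]
tool_rot: [-3.124, 0.087, 3.135]
contact_force: [0.8, 3.0, -1.7]
opening: 0.0349
```

```bash
python3 - <<'E'
from h import *
p=snap('wrist','w13'); to(.5475,.273,.126)
E
```

```text
[0.5476 0.2749 0.1234] [-3.124  0.087  3.135] 19.625 z_t [ 0.087 -0.019 -0.996] delta mm [-0.2 -1.9 -2.6]
```

View pics/w13.png

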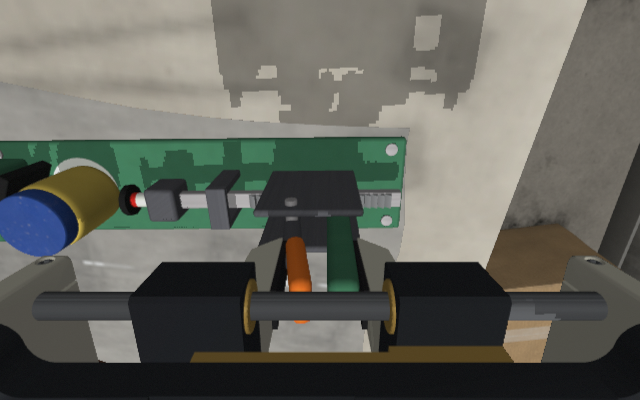

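```bash
cat >> h.py <<'E'
def nose(name):
    p=snap('wrist',name); im=cv2.cvtColor(p['color'],cv2.COLOR_RGB2HSV)
    r=cv2.inRange(im,(0,150,90),(6,255,255))|cv2.inRange(im,(172,150,90),(180,255,255)); r[240:]=0; r[:130]=0; r[:,300:]=0
    n,l,st,ce=cv2.connectedComponentsWithStats(r)
    for i in range(1,n):
        if st[i,4]>8: print('red',st[i],np.round(atz(p,ce[i][0],ce[i][1],.044),4))
    c=p['color'][150:270,0:270,::-1]; cv2.imwrite(f'pics/{name}c.png',cv2.resize(c,(800,356),interpolation=cv2.INTER_CUBIC))
    return p
E
python3 - <<'E'
from h import *
p=nose('w14')
print(atz(p,119,200,.034),atz(p,119,190,.044),atz(p,182,186,.048),atz(p,147,186,.048))
E
```

```text
red [130 193   7  14  63] [0.5449 0.1357 0.044 ]
[0.54959325 0.1183201  0.034     ] [0.53733834 0.12736766 0.044     ] [0.53271347 0.17592947 0.048     ] [0.5327053  0.15096712 0.048     ]
```

View pics/w14c.png

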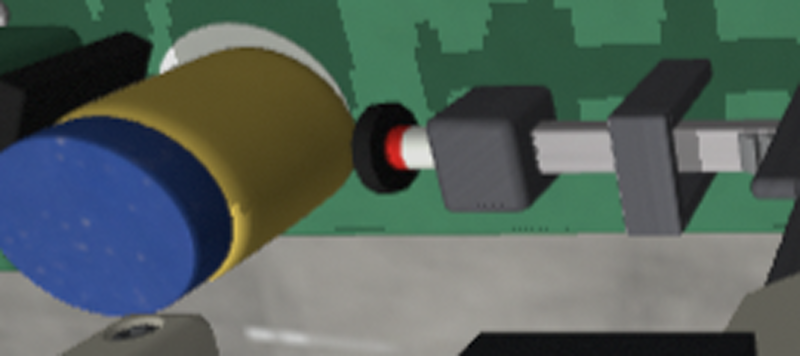

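Request:
servo_tool --targets "0 -1 -1 0;0 -1 -1 0;0 0 0 0;0 0 0 0;0 0 0 0" --hand 0.8

```text
time: 20.3
tool_pos: [0.5472, 0.2722, 0.125]
tool_rot: [-3.123, 0.086, 3.135]
contact_force: [-0.8, 0.2, 0.3]
opening: 0.0735
```

Request:
servo_tool --targets "0 0 0 0;0 0 1 0;0 0 0 0;0 0 1 0;0 0 0 0" --hand 0.36

```text
time: 20.92
tool_pos: [0.5476, 0.2749, 0.1239]
tool_rot: [-3.128, 0.088, 3.135]
contact_force: [0.7, 1.2, -2.7]
opening: 0.0352
```

```bash
python3 - <<'E'
from h import *
p=nose('w15');to(.5475,.273,.126)
print(proj(p,(.552,.1045,.034)))
E
```

```text
red [123 193   7  14  66] [0.5451 0.1308 0.044 ]
[0.5476 0.2748 0.1239] [-3.128  0.088  3.135] 20.975 z_t [ 0.088 -0.014 -0.996] delta mm [-0.1 -1.8 -2. ]
[101.41824779 202.90199499]
```

View pics/w15c.png

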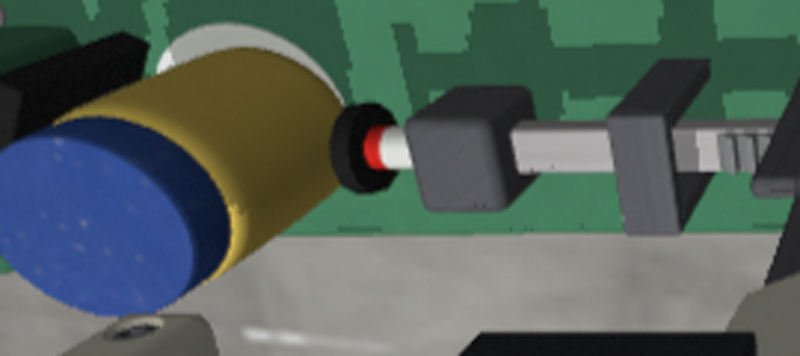

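Request:
servo_tool --targets "0 -1 -1 0;0 -1 -1 0;0 0 0 0;0 0 0 0;0 0 0 0;0 0 0 0" --hand 0.85

```text
time: 21.72
tool_pos: [0.5472, 0.2719, 0.1256]
tool_rot: [-3.127, 0.087, 3.134]
contact_force: [-0.0, -0.0, 0.4]
opening: 0.0777
```

```bash
python3 - <<'E'
from h import *
p=nose('w16');to(.5475,.273,.126)
E
```

```text
red [133 193   7  14  61] [0.5452 0.1339 0.044 ]
[0.5472 0.2719 0.1256] [-3.127  0.087  3.134] 21.775 z_t [ 0.087 -0.015 -0.996] delta mm [-0.3  1.1 -0.4]
```

View pics/w16.png

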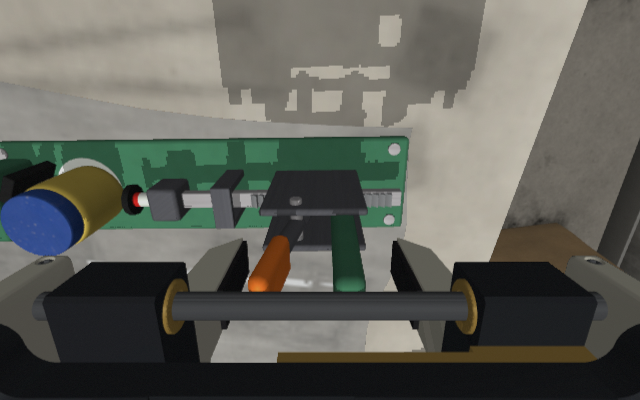

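```bash
cat >> h.py <<'E'
def bolt(p):
    g=cv2.cvtColor(p['color'],cv2.COLOR_RGB2HSV)
    m=cv2.inRange(g,(0,0,120),(180,60,255)); m[:136]=0; m[165:]=0; m[:,:375]=0; m[:,402:]=0
    n,l,st,ce=cv2.connectedComponentsWithStats(m)
    i=[i for i in range(1,n) if 20<st[i,4]<250 and st[i,2]<18]
    for k in i: print('bolt',st[k],np.round(atz(p,*ce[k],.012),4))
E
python3 - <<'E'
from h import *
p=nose('w17'); bolt(p)
for n in (12,14,15,16):
    im=cv2.imread(f'pics/w{n}.png')
    g=cv2.cvtColor(im,cv2.COLOR_BGR2HSV); r=cv2.inRange(g,(0,150,90),(6,255,255))|cv2.inRange(g,(172,150,90),(180,255,255)); r[240:]=0; r[:130]=0; r[:,300:]=0
    v,u=np.where(r)
    m=cv2.inRange(g,(0,0,120),(180,60,255)); m[:136]=0; m[165:]=0; m[:,:375]=0; m[:,402:]=0
    nn,l,st,ce=cv2.connectedComponentsWithStats(m)
    print(n,'red',u.mean(),v.mean(),[ (ce[i].round(1),st[i,4]) for i in range(1,nn) if st[i,4]>20])
E
```

```text
red [133 193   7  14  62] [0.5452 0.1339 0.044 ]
bolt [388 143  13  13 120] [0.5163 0.3284 0.012 ]
12 red 143.44444444444446 194.17460317460316 [(array([390.4, 144.7]), np.int32(119))]
14 red 132.79365079365078 199.61904761904762 [(array([391.3, 149.5]), np.int32(125))]
15 red 125.63636363636364 199.83333333333334 [(array([390.5, 149.2]), np.int32(119))]
16 red 135.4262295081967 199.59016393442624 [(array([393.9, 149.2]), np.int32(119))]
```

View pics/w17c.png

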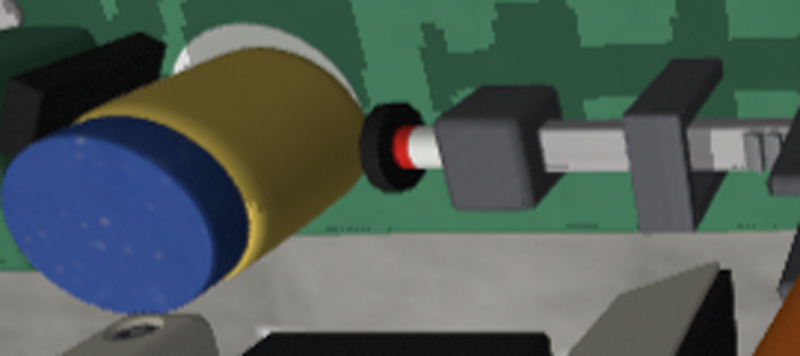

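```bash
python3 - <<'E'
from h import *
q=cams.read_camera('scene'); cv2.imwrite('pics/sc17.png',cv2.resize(q['color'][200:270,200:310,::-1],(800,509),interpolation=cv2.INTER_CUBIC))
q=cams.read_camera('side'); cv2.imwrite('pics/s17.png',cv2.resize(q['color'][130:210,280:340,::-1],(450,600),interpolation=cv2.INTER_CUBIC))
p=cams.read_camera('wrist'); 
for X in [(.552,.1045,.034),(.552,.1045,.01),(.552,.105,.044)]: print(proj(p,X))
E
```

```text
[106.94406006 202.6697749 ]
[124.46521364 191.16871023]
[ 99.36321454 208.07761386]
```

View pics/sc17.png

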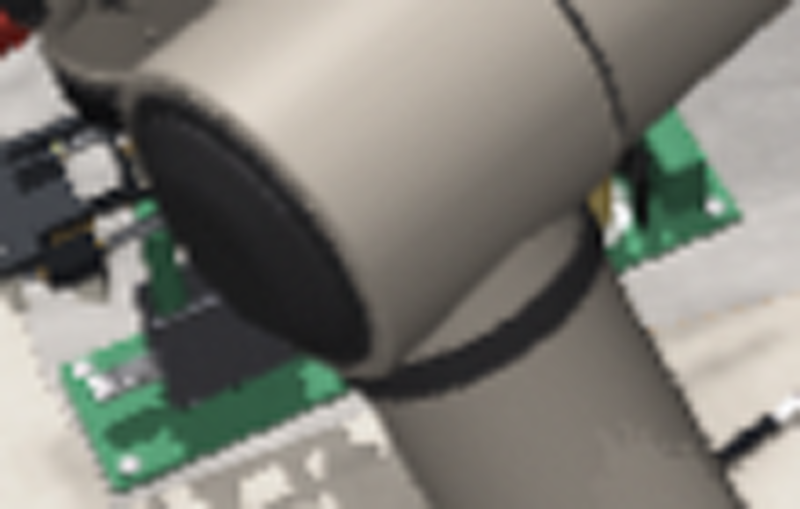

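View pics/s17.png

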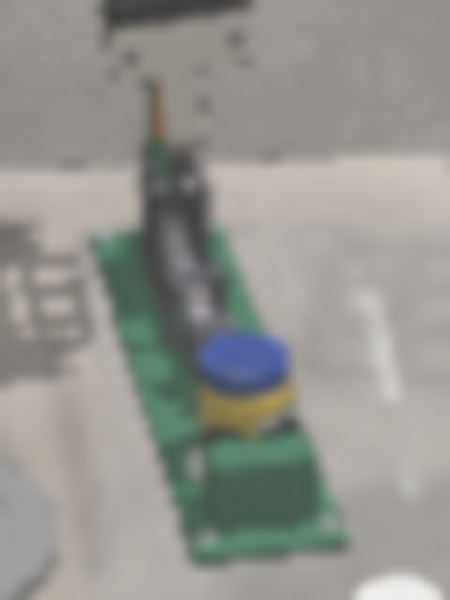

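Request:
servo_tool --targets "0 0 0 0;0 0 0 0;0 0 0 0;0 0 0 0;0 0 0 0;0 0 0 0;0 0 0 0" --hand 0.35

```text
time: 22.85
tool_pos: [0.5473, 0.275, 0.1257]
tool_rot: [-3.132, 0.088, 3.135]
contact_force: [0.3, -0.5, 1.5]
opening: 0.035
```

```bash
cat >> h.py <<'E'
def meas(name):
    p=nose(name); g=cv2.cvtColor(p['color'],cv2.COLOR_RGB2HSV)
    r=cv2.inRange(g,(0,150,90),(6,255,255))|cv2.inRange(g,(172,150,90),(180,255,255)); r[240:]=0; r[:130]=0; r[:,300:]=0
    v,u=np.where(r)
    m=cv2.inRange(g,(0,0,120),(180,60,255)); m[:130]=0; m[175:]=0; m[:,:375]=0; m[:,402:]=0
    nn,l,st,ce=cv2.connectedComponentsWithStats(m)
    b=[ce[i] for i in range(1,nn) if 60<st[i,4]<200]
    print('red',u.mean(),v.mean(),len(u),'bolt',b,'diff',[u.mean()-x[0] for x in b]); return p
E
python3 - <<'E'
from h import *
p=meas('w18');to(.5475,.273,.126)
E
```

```text
red [117 193   7  14  65] [0.5454 0.1258 0.044 ]
red 119.47692307692307 199.6769230769231 65 bolt [array([388., 132.]), array([389.36134454, 148.71428571])] diff [np.float64(-268.5230769230769), np.float64(-269.88442146089204)]
[0.5473 0.275  0.1257] [-3.132  0.088  3.135] 22.9 z_t [ 0.088 -0.01  -0.996] delta mm [-0.2 -2.  -0.2]
```

View pics/w18.png

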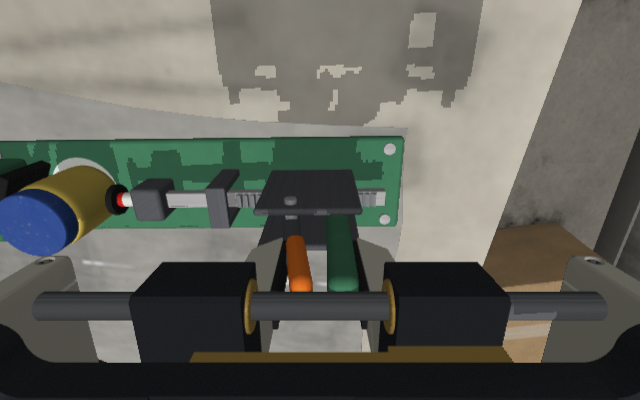

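Request:
servo_tool --targets "0 -1 0 0;0 -1 0 0;0 0 0 0;0 0 0 0;0 0 0 0;0 0 0 0" --hand 0.85

```text
time: 23.65
tool_pos: [0.5472, 0.2729, 0.1254]
tool_rot: [-3.133, 0.088, 3.133]
contact_force: [-0.3, 0.5, 0.4]
opening: 0.0778
```

```bash
python3 - <<'E'
from h import *
p=meas('w19');to(.5475,.273,.126)
E
```

```text
red [123 194   8  14  67] [0.5455 0.1289 0.044 ]
red 126.1044776119403 200.62686567164178 67 bolt [array([388., 132.]), array([391.7, 149. ])] diff [np.float64(-261.8955223880597), np.float64(-265.5955223880597)]
[0.5472 0.2729 0.1255] [-3.133  0.088  3.133] 23.7 z_t [ 0.088 -0.009 -0.996] delta mm [-0.3  0.1 -0.5]
```

View pics/w19.png

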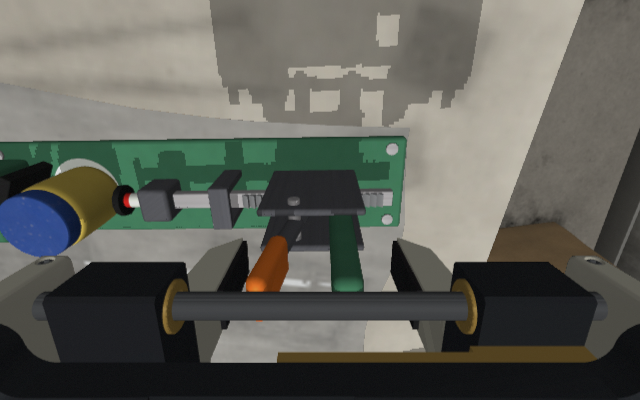

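Request:
servo_tool --targets "0 0 0 0;0 0 0 0;0 0 0 0;0 0 0 0;0 0 0 0;0 0 0 0;0 0 0 0" --hand 0.28 --squeeze 25

```text
time: 24.58
tool_pos: [0.5473, 0.275, 0.1258]
tool_rot: [-3.136, 0.089, 3.135]
contact_force: [-0.5, -1.6, 1.9]
opening: 0.0347
```

```bash
python3 - <<'E'
from h import *
p=meas('w20');to(.5475,.273,.126)
E
```

```text
red [109 193   7  14  67] [0.5452 0.1209 0.044 ]
red 111.76119402985074 199.6865671641791 67 bolt [array([388.09558824, 132.02205882]), array([388.54098361, 148.46721311])] diff [np.float64(-276.3343942054434), np.float64(-276.77978957670666)]
[0.5474 0.275  0.1258] [-3.136  0.089  3.134] 24.625 z_t [ 0.089 -0.006 -0.996] delta mm [-0.2 -2.  -0.2]
```

View pics/w20c.png

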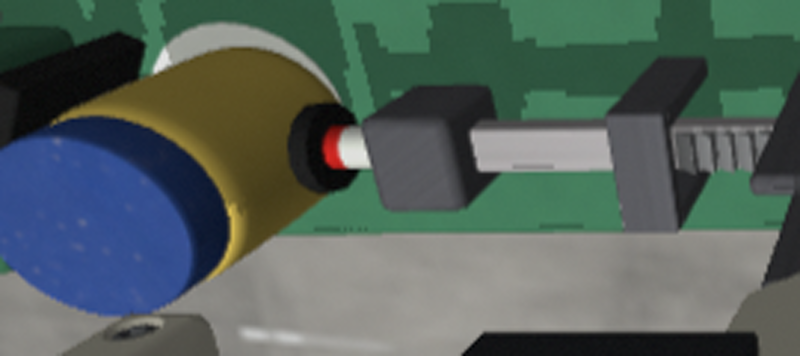

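Request:
servo_tool --targets "0 -1 0 0;0 -1 0 0;0 0 0 0;0 0 0 0;0 0 0 0;0 0 0 0" --hand 0.85

```text
time: 25.38
tool_pos: [0.5472, 0.2732, 0.1254]
tool_rot: [-3.138, 0.089, 3.132]
contact_force: [0.6, -0.6, 0.2]
opening: 0.0782
```

Request:
servo_tool --targets "0 0 0 0;0 0 0 0;0 0 0 0;0 0 0 0;0 0 0 0;0 0 0 0;0 0 0 0" --hand 0.28

```text
time: 26.25
tool_pos: [0.5473, 0.275, 0.1259]
tool_rot: [-3.14, 0.09, 3.134]
contact_force: [-0.6, -0.9, 1.3]
opening: 0.0347
```

```bash
python3 - <<'E'
from h import *
p=meas('w21');to(.5475,.273,.126)
E
```

```text
red [101 194   8  13  65] [0.5453 0.1158 0.044 ]
red 103.98461538461538 200.1076923076923 65 bolt [array([387.6953125, 131.8984375]), array([388.05882353, 148.38655462])] diff [np.float64(-283.7106971153846), np.float64(-284.0742081447964)]
[0.5474 0.275  0.1258] [-3.14   0.09   3.134] 26.3 z_t [ 0.09  -0.002 -0.996] delta mm [-0.2 -2.  -0.1]
```

View pics/w21c.png

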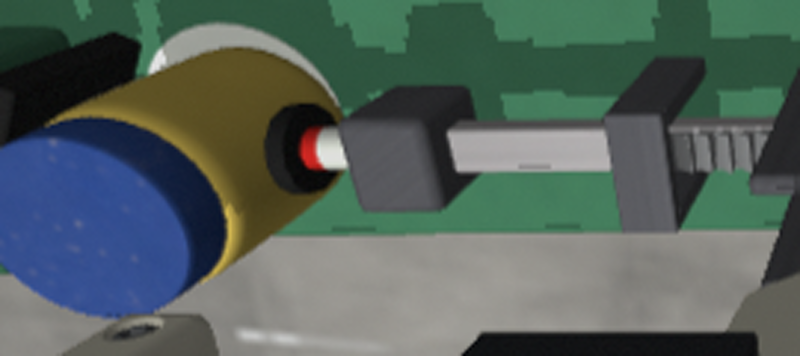

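Request:
servo_tool --targets "0 -1 0 0;0 -1 0 0;0 0 0 0;0 0 0 0;0 0 0 0;0 0 0 0" --hand 0.85

```text
time: 27.05
tool_pos: [0.5472, 0.2732, 0.1254]
tool_rot: [3.141, 0.089, 3.132]
contact_force: [-0.8, 0.5, 0.1]
opening: 0.0778
```

Request:
servo_tool --targets "0 0 0 0;0 0 0 0;0 0 0 0;0 0 0 0;0 0 0 0;0 0 0 0;0 0 0 0" --hand 0.28

```text
time: 27.92
tool_pos: [0.5474, 0.275, 0.1259]
tool_rot: [3.139, 0.091, 3.134]
contact_force: [0.2, -0.0, 1.5]
opening: 0.0351
```

```bash
python3 - <<'E'
from h import *
p=meas('w22');to(.5475,.273,.126)
E
```

```text
red [ 94 194   8  14  66] [0.5456 0.1111 0.044 ]
red 96.71212121212122 200.66666666666666 66 bolt [array([388.22413793, 131.69827586]), array([387.48717949, 148.05128205])] diff [np.float64(-291.5120167189133), np.float64(-290.7750582750583)]
[0.5474 0.275  0.1259] [3.139 0.091 3.134] 27.975 z_t [ 0.091  0.002 -0.996] delta mm [-0.2 -2.  -0.1]
```

View pics/w22c.png

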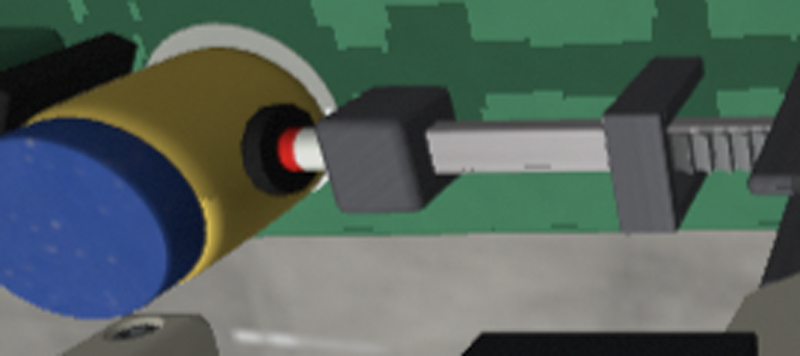

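Request:
servo_tool --targets "0 -1 0 0;0 -1 0 0;0 0 0 0;0 0 0 0;0 0 0 0;0 0 0 0" --hand 0.85

```text
time: 28.72
tool_pos: [0.5472, 0.2733, 0.1254]
tool_rot: [3.137, 0.09, 3.132]
contact_force: [0.3, 0.2, -0.6]
opening: 0.0781
```

Request:
servo_tool --targets "0 0 0 0;0 0 0 0;0 0 0 0;0 0 0 0;0 0 0 0;0 0 0 0;0 0 0 0" --hand 0.28

```text
time: 29.6
tool_pos: [0.5474, 0.275, 0.1259]
tool_rot: [3.135, 0.092, 3.134]
contact_force: [1.1, 0.7, 1.7]
opening: 0.0352
```

```bash
python3 - <<'E'
from h import *
p=meas('w23');to(.5475,.273,.126)
E
```

```text
red [ 87 194   8  14  64] [0.5453 0.1072 0.044 ]
red 90.34375 200.609375 64 bolt [array([388.85344828, 131.75      ]), array([386.75423729, 147.88983051])] diff [np.float64(-298.5096982758621), np.float64(-296.4104872881356)]
[0.5474 0.275  0.1259] [3.135 0.092 3.134] 29.65 z_t [ 0.092  0.006 -0.996] delta mm [-0.2 -2.  -0.1]
```

View pics/w23c.png

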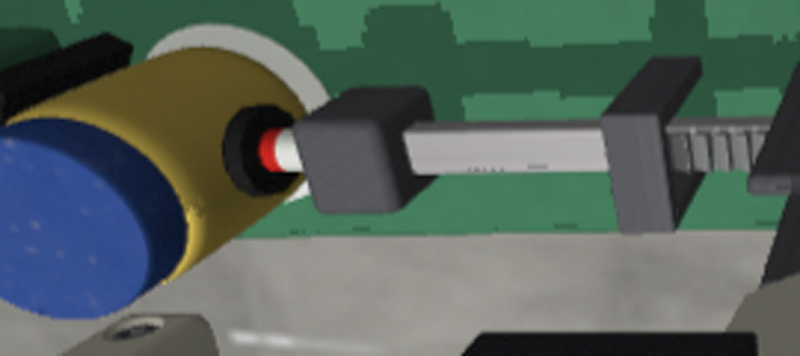

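Request:
servo_tool --targets "0 -1 0 0;0 -1 0 0;0 0 0 0;0 0 0 0;0 0 0 0;0 0 0 0" --hand 0.85

```text
time: 30.4
tool_pos: [0.5473, 0.2733, 0.1254]
tool_rot: [3.132, 0.091, 3.131]
contact_force: [-0.0, -0.2, -0.1]
opening: 0.0783
```

```bash
python3 - <<'E'
from h import *
p=meas('w24r')
E
```

```text
red [ 93 195   7  14  70] [0.5453 0.1101 0.044 ]
red 95.67142857142858 201.62857142857143 70 bolt [array([387.81578947, 131.63157895]), array([388.53846154, 148.11965812])] diff [np.float64(-292.14436090225564), np.float64(-292.86703296703297)]
```

Request:
servo_tool --targets "0 0 0 0;0 0 0 0;0 0 0 0;0 0 0 0;0 0 0 0;0 0 0 0" --hand 0.45

```text
time: 31.2
tool_pos: [0.5473, 0.2719, 0.126]
tool_rot: [3.135, 0.091, 3.131]
contact_force: [-0.5, -0.5, 1.0]
opening: 0.0414
```

```bash
python3 - <<'E'
from h import *
p=meas('w24');to(.5475,.273,.126)
E
```

```text
red [ 92 195   8  14  65] [0.5455 0.1072 0.044 ]
red 94.73846153846154 201.41538461538462 65 bolt [array([388. , 131.5]), array([390.55555556, 147.91452991])] diff [np.float64(-293.26153846153846), np.float64(-295.817094017094)]
[0.5473 0.272  0.126 ] [3.135 0.091 3.132] 31.25 z_t [ 0.091  0.006 -0.996] delta mm [-0.2  1.  -0. ]
```

View pics/w24rc.png

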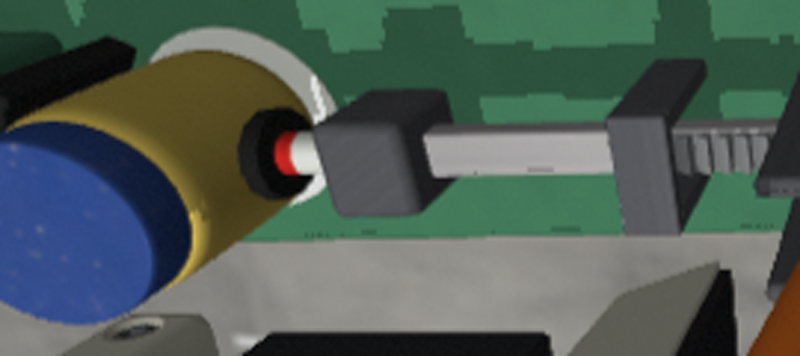

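View pics/w24c.png

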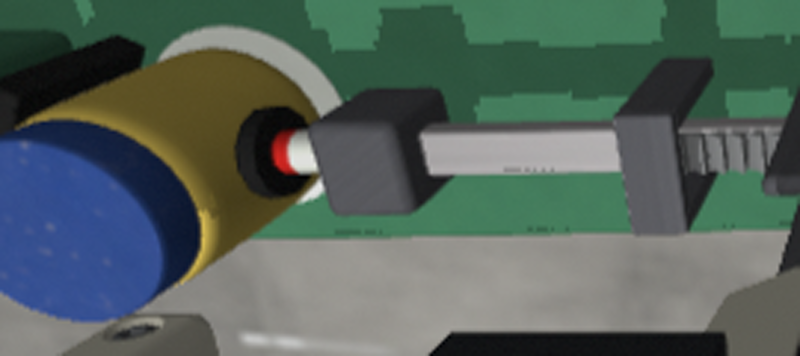

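Request:
servo_tool --targets "0 0 0 0;0 1 0 0;0 1 0 0;0 0 0 0;0 0 0 0" --hand 0.39

```text
time: 31.88
tool_pos: [0.5473, 0.2746, 0.1261]
tool_rot: [3.135, 0.092, 3.133]
contact_force: [-0.9, -1.1, 2.4]
opening: 0.0362
```

```bash
python3 - <<'E'
from h import *
p=meas('w25');to(.5475,.273,.126)
E
```

```text
red [ 88 194   8  14  63] [0.5457 0.1069 0.044 ]
red 90.74603174603175 201.14285714285714 63 bolt [array([388.64912281, 131.66666667]), array([387.30578512, 147.89256198])] diff [np.float64(-297.9030910609858), np.float64(-296.5597533779352)]
[0.5473 0.2746 0.1261] [3.135 0.092 3.133] 31.925 z_t [ 0.092  0.006 -0.996] delta mm [-0.2 -1.6  0.1]
```

View pics/w25c.png

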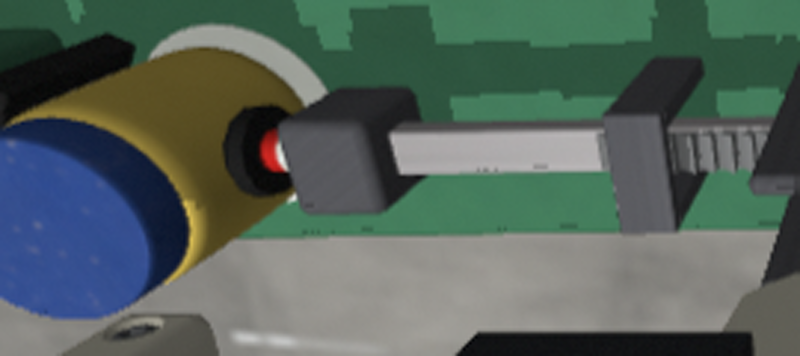

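Request:
servo_tool --targets "0 0 0 0;0 0 0 0;0 0 0 0" --hand 0.36 --squeeze 25

```text
time: 32.3
tool_pos: [0.5474, 0.2749, 0.1261]
tool_rot: [3.135, 0.092, 3.134]
contact_force: [-0.0, -0.6, 1.5]
opening: 0.0353
```

```bash
python3 - <<'E'
from h import *
p=meas('w26');to(.5475,.273,.126);snap('scene','sc26');snap('side','s26')
im=cv2.imread('pics/w26.png'); cv2.imwrite('pics/w26z.png',cv2.resize(im[175:230,60:160],(800,440),interpolation=cv2.INTER_CUBIC))
im=cv2.imread('pics/w25.png'); cv2.imwrite('pics/w25z.png',cv2.resize(im[175:230,60:160],(800,440),interpolation=cv2.INTER_CUBIC))
E
```

```text
red [ 88 194   8  14  60] [0.5456 0.107  0.044 ]
red 90.36666666666666 200.85 60 bolt [array([388.75652174, 131.71304348]), array([386.8034188, 147.8974359])] diff [np.float64(-298.3898550724638), np.float64(-296.43675213675215)]
[0.5473 0.275  0.1261] [3.135 0.092 3.134] 32.35 z_t [ 0.092  0.006 -0.996] delta mm [-0.2 -2.   0.1]
```

View pics/w26c.png

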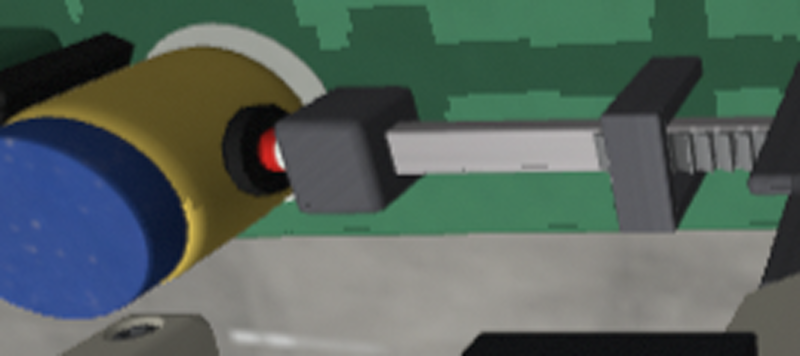

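View pics/w26z.png

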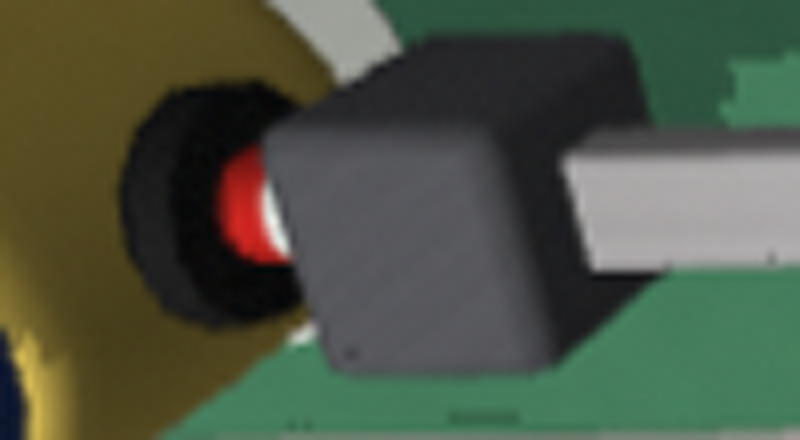

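View pics/s26.png

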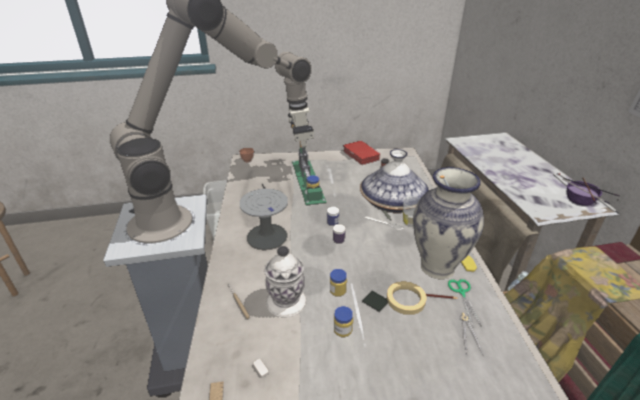

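```bash
python3 - <<'E'
from h import *
print(robot.hand_in())
E
```

```text
the job is handed in; nothing more can be done
None
```

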